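# Press the rubber half onto a heel and hold it

### The job

A heel is clamped on the bench press with the leather half of its top piece nailed on; slide the loose black rubber half along the heel until its straight edge is closed up flush against the leather half, its sides in line with the heel's, with the red safety catch still on. Then flip the catch right back off its disc, and pull the press lever by its black handle all the way down to its stop, so that the pad squeezes the rubber, and finish while holding it there, because it springs up if let go. Leave the bottle, spool, tin and hammer alone.

Things in the scene. Friction and masses are not known exactly. Their poses are not given: they have to be found in the camera images.
- press: Green cast press bolted to the bench. Its frame ('P', mm below): origin on the bench under the ram's axis, x away from its open front to its column (yaw 0 = world x), y left seen from the front, z up. Its front faces the robot's right. Foot x -90..125, |y|<60. Bed top z 30. Head x -22..107, |y|<28, z 125..190; column x 59..109. Brass screws beside the heel out to |y| 56, z 50. 
- ram: Steel ram, 22 square, top at P z 229 with the lever up; at its foot a dark pad cup P x -26..26, |y|<28, z 103..117. Its origin is that of P. The gripper's body cannot go under head and cup: to push the rubber, come from the open front, fingers tilted about 30 deg from vertical, tips forward, hand leaning back.
- pad: Dark red pad under the ram, 46 (x) x 50 (y) x 12; origin: middle of its underside, P (0, 0, 91) with the lever up, 22 above the rubber. Springs up into its cup under load (4 N/mm, 8 N preload).
- butt (a point): Middle of the leather half's straight cut face, P (4, 0, 64.5), axes as P. The tan leather half (60 wide, 9 thick) reaches 30 mm from here to +x. It is nailed on the heel: a brown leather stack, 60 wide, P z 30..60, x 34 back to its round end at x -34.5, clamped fast. The rubber belongs on the heel on the -x side of this face.
- rubber: Loose black rubber half, U-shaped, 40 long, 60 wide, 9 thick, 25 to 50 g. Origin: middle of its straight edge, on the underside; own x to the leather, z up. Lies flat on the heel (underside P z 60) 6 to 15 short of the leather, up to 2 off sideways, turned up to 0.08 rad. Home, its back is 1.5 proud of the heel. A push in P +x at the middle of its back squares it up.
- rubber_left (a point): Near the left end of the rubber's straight edge: own (0, 28.5, 4.5) mm.
- rubber_right (a point): Near the right end of the rubber's straight edge: own (0, -28.5, 4.5) mm.
- rubber_back (a point): Middle of the rubber's round back: own (-40, 0, 4.5) mm; radius of the back 30.
- catch (a joint): Red safety catch, rad. 0 to 0.1 at the start: on, its hook in the notch of the locking disc at the left end of the press shaft, blocking the lever. 1.3: flipped right back, at its stop. Turns about P y; its paddle goes over to P +x and down. Friction 0.05 N m: stays where it is left.
- catch_hinge (a point): On the catch's axis, abreast of the paddle: P (70, 95, 172). Axes as P.
- catch_paddle (a point): Centre of the catch's thumb paddle: a red plate 26 wide (y), 26 high, 7 thick (x), 47 from the axis, upright at joint 0 (then at P (70, 95, 219)), on a stem 16 wide. Push its front (-x) face back and follow it round. The hook is to its right, P y 50..60, and swings up as the paddle goes back.
- lever (a joint): Press lever, rad. 0: raised, 65 deg above level, pointing to the front (-x) (start). Grows as the handle comes forward and down; 1.23: bottom stop, 5.5 deg below level. A return spring lifts it (about 2 to 3 N at the handle); the pad's spring adds up to 8 N. Blocked beyond about 0.15 by the catch. The ram sinks 26 mm per rad; the pad meets the rubber at about 0.85.
- lever_hinge (a point): On the lever's axis, in the lever's plane: P (31, -78, 155). Axes as P; the lever turns about y.
- lever_grip: Black round handle on the lever, 26 diameter, 90 long, a sleeve that can turn about its own z. Origin: its middle, 150 from the lever's axis; own z along the lever, outward. Starts at P (-32, -78, 291). Can be pinched from above, fingers closing along P y; it turns between the fingers as the lever swings.
- bottle: Bystander: amber bottle, red cap, 52 diameter, 125 high, origin under its centre.
- spool: Bystander: wooden thread spool standing upright, 50 diameter, 56 high, origin under its centre.
- tin: Bystander: flat polish tin, 76 diameter, 26 high, origin under its centre.
- hammer: Bystander: hammer lying on the bench, 240 long along its own x, origin on the underside.

How it is judged:
By the outcome, as a careful person would: the job done as asked, in the order asked, and still so for the second after the job is handed in, while the arm keeps its last pose, push and grip.
It also fails if it takes over 62 s, if anything falls off the work surface, if the arm or the gripper's body presses on something with over 40 N, if the wrist force passes 120 N, or if a joint passes its speed limit or range.

### The arm

A 6-joint arm with a two-finger parallel gripper is mounted at the origin on the work surface. World frame = base frame: x ahead of the robot, y to its left, z up, the work surface at z = 0. Lengths are in mm, angles in rad, forces in N, time in s.
With the tool pointing down it reaches from about 350 to 975 mm from the base axis. Payload 7.1 kg.
Tool frame: the origin (TCP) lies on the centre line of the jaws, within the pads' length; the fingertips stand 17 mm ahead of it and the grasp point (between the pads) lies 2 mm behind it (tip_extent is the distance from the TCP to the fingertips, in mm); z points along the fingers, y is the line along which they close (so a half turn about z gives the same grasp; the last joint's range is limited). The gripper opens to 88 mm and grips with 3 to 60 N. Pads are 20 mm wide; open, the fingers measure 115 mm over their backs; the gripper's body (75 mm by 178 mm) begins 61 mm behind the grasp point.
Start: joints at [1.263, 0.423, 1.63, -0, 1.089, -0.019], TCP at [177.97, 599.109, 213.575] pointing down, gripper open.
Joint ranges: [-3, 3], [-0.9, 2.11], [0.09, 2.58], [-1.31, 4.45], [0.11, 2.69], [-2.54, 2.54]. Speed limits (rad/s): [2.39, 2.39, 3.01, 3.14, 3.14, 3.14].

### API

Orientations are given as a rotation vector (axis times angle).
In Python, from workcell import get_obs, get_image, camera_model, close_job, look_for, outline_of, pinpoint, tip_extent gives the robot as it stands.
- The arm moves only by the shell command python3 -m jog 'ROWS'. ROWS is text: rows parted by semicolons, each of 7 numbers parted by spaces: the shift along the tool's x, y, z as a fraction of full scale, then the turn, a rotation vector about the tool's x, y, z as a fraction of full scale, then the closure, from -1 (fully open) to 1 (shut). A call has 1 to 8 rows; each row is the pose to reach, as a shift and turn from the pose commanded when the call began, along the tool's axes at that moment; what a row does not reach only later rows make up. Full scale, the value 1, is 0.2 m for a shift and 30 degrees for a turn. A row lasts 1/10 s, in which the tool goes at most 50 mm and 8.59 degrees, less where a joint would pass 70% of its speed; a pose out of reach is approached as far as the arm can. A call with a number of a shift or a turn outside -1 to 1 is refused whole. A call with a gripper value outside its range is refused whole. The fingers move at their own pace and stop on an object; the grip force is fixed at half the most. Time passes only in rows, so rows that repeat a pose let the fingers close. It gives the time, the measured TCP pose, the force, the opening and the grip force at its end, in the units of the state.
- get_obs(): the state, without advancing time (a new reading comes with each control period).
- get_image(name): name is "scene" or "top" or "wrist"; returns the picture (384x512x3 uint8, red, green, blue); there is no depth.
- camera_model(name): a dict with "fx", "fy", "cx", "cy" (pixels), "origin" and "orientation" of the camera in the world; the wrist camera has in their place "tool_from_camera" (4x4, takes a point from camera to tool coordinates, whose origin is the TCP and whose axes are the flange's). Camera axes: x right, y down, z forward; pixel columns grow to the right and rows downward; lengths in mm; the calibration is good to about 2 mm. A picture is of the moment at which its call begins: read the wrist's pose just before it. camera_model takes no time and is no camera call.
- close_job(): hands the job in; it is judged then, once.
Trained networks look in the newest picture that a camera, given by its name, has taken for a name from the list of things; names that differ only in an ending like _2 or _b are one class to them, and where a whole thing is asked for, a point or a joint stands for the part that bears it (a point fixed in the world has none). Each returns a list of dicts, best first, with "confidence" (0 to 1); they miss things now and then, are a little off and sometimes report something else, mostly with a low value. They report only what shows in the picture. A call takes as long as a camera call.
- look_for(target, camera): "xyz" ([x, y, z] in mm, in the coordinates of the camera as it stood for that picture, good to about 4 mm: the middle of the surface that is visible of it).
- outline_of(target, camera): "mask" (384x512 bool, what is visible of it).
- pinpoint(target, camera): "xyz" ([x, y, z] in mm, in the coordinates of the camera as it stood for that picture, good to about 4 mm: a listed point, or the origin of a listed thing).
The state is a dict: "t": time; "qpos": joint angles; "qvel": joint speeds; "joint_torque": joint torques, N m; "ee_pos": TCP position; "orientation": TCP orientation; "ft_force": force on the tool from outside, world axes, zero at the start; "moment": the same for the moment, N m; "width": finger opening in mm; "grasp_force": force on a finger pad.
Only numpy, scipy, OpenCV 4.12 (cv2) and the standard library are available. Lean on these libraries where they do the work, as an engineer would, in place of code of your own. Each camera call takes 0.05 s, during which the arm holds its last target. There are 200 camera calls.

## Working session

There is one attempt and no reset: what is moved stays moved. The work goes in short steps, Python scripts to look and compute and a shell command to move; the robot and the scene stay as the last step left them, time stands still between calls to the robot, and variables do not carry over. Pictures are saved under pics/ and viewed, at most 10 in all, crops included, and the job is handed in when it is done.

```bash
ls; mkdir -p pics
cat > h.py <<'E'
import numpy as np, cv2
from scipy.spatial.transform import Rotation as R
from workcell import *
def T(o,rv):
    M=np.eye(4);M[:3,:3]=R.from_rotvec(rv).as_matrix() if np.size(rv)==3 else (np.array(rv) if np.shape(rv)==(3,3) else R.from_quat(rv).as_matrix());M[:3,3]=o;return M
def cam(name,obs):
    m=camera_model(name)
    if 'tool_from_camera' in m: return m,T(obs['ee_pos'],obs['orientation'])@np.array(m['tool_from_camera'])
    return m,T(m['origin'],m['orientation'])
def shot(name,fn=None):
    o=get_obs();im=get_image(name)
    if fn: cv2.imwrite('pics/'+fn,im[:,:,::-1])
    return im,cam(name,o)[1]
def pts(name,C,things,f=pinpoint):
    for t in things:
        for r in f(t,name)[:2]:
            print(name,f.__name__,t,round(r['confidence'],2),(C@np.r_[r['xyz'],1])[:3].round(1))
E
python3 - <<'E'
from h import *
print(get_obs()); 
for n in ('scene','top','wrist'): print(n,camera_model(n))
for n in ('scene','top'):
    im,C=shot(n,n+'0.png')
    pts(n,C,['press','butt','rubber_left','rubber_right','rubber_back','catch_hinge','catch_paddle','lever_hinge','lever_grip','pad','rubber','bottle','spool','tin','hammer'])
a=cv2.imread('pics/scene0.png');b=cv2.imread('pics/top0.png');
cv2.imwrite('pics/both0.png',cv2.resize(np.vstack([a,b]),(400,600)) if 0 else np.hstack([cv2.resize(a,(400,300)),cv2.resize(b,(400,300))]))
E
```

```text
pics
{'t': 0.0, 'qpos': array([ 1.26299357e+00,  4.23796818e-01,  1.63069306e+00, -9.27077367e-06,
        1.08859540e+00, -1.90156714e-02]), 'qvel': array([-5.93116027e-04,  1.68614766e-04,  2.91546912e-04, -7.42152983e-05,
        1.26600585e-03, -1.17192090e-03]), 'joint_torque': array([ 3.45906366e-03, -5.44642246e+01, -2.73660707e+01,  6.45118416e-02,
        2.28686171e-02, -1.17916543e-04]), 'ee_pos': array([177.8082118 , 598.57954617, 212.82799169]), 'orientation': array([-4.52010428e-01, -3.10866706e+00,  2.31529815e-03]), 'ft_force': array([ 0.16637364, -0.12265779, -0.43050083]), 'moment': array([ 0.00462783, -0.00235954,  0.00732954]), 'grasp_force': 0.0, 'width': 87.6696212651304}
scene {'fx': 416.3621866548673, 'fy': 416.3621866548673, 'cx': 254.6843039004363, 'cy': 192.5665839660399, 'origin': array([1036.90503032, -459.62265582, 1176.50669429]), 'orientation': array([-2.30255751, -1.20435328,  0.34164372])}
top {'fx': 432.32694765314034, 'fy': 432.32694765314034, 'cx': 255.8391758960857, 'cy': 189.73864745157064, 'origin': array([ 278.35935814,  -47.37916081, 1549.233
[... 1739 characters left out ...]
7.1 -56.4  63.2]
top call catch_hinge 0.84 [515.1  92.8 172.7]
top call catch_hinge 0.23 [ 478.8 -375.1   -3.1]
top call catch_paddle 0.5 [519.   98.1 216.5]
top call catch_paddle 0.46 [561.1 -13.8  -2. ]
top call lever_hinge 0.9 [639.6 -33.2 156.3]
top call lever_hinge 0.49 [536.  -57.7  66.9]
top call lever_grip 0.74 [563.7 -20.2  67.8]
top call lever_grip 0.62 [608.2 -88.9 289. ]
top call rubber 0.46 [558.4 -25.4  59.6]
top call bottle 0.67 [445.2 292.8   3.7]
top call spool 0.77 [ 477.7 -376.6   -0.5]
top call tin 0.69 [ 6.095e+02  3.139e+02 -3.000e-01]
top call tin 0.43 [ 4.796e+02 -3.751e+02  4.000e-01]
top call hammer 0.6 [ 314.6 -479.    -3.8]
top call hammer 0.37 [515.2  92.3 168.9]
```

View pics/both0.png

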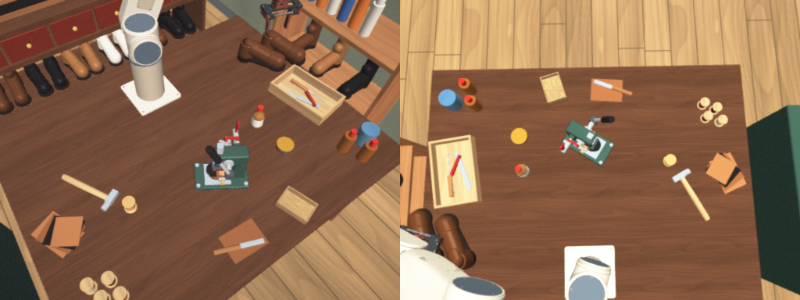

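```bash
cat >> h.py <<'E'
def fit(w,p,wt=None):
    w=np.array(w,float);p=np.array(p,float)
    a=w-w.mean(0);b=p-p.mean(0)
    s=(b[:,0]*a[:,1]-b[:,1]*a[:,0]).sum();c=(b[:,0]*a[:,0]+b[:,1]*a[:,1]).sum()
    y=np.arctan2(s,c);M=R.from_euler('z',y).as_matrix();o=w.mean(0)-M@p.mean(0)
    return y,o,w-(p@M.T+o)
E
python3 - <<'E'
from h import *
P={'press':(0,0,0),'butt':(4,0,64.5),'ch':(70,95,172),'cp':(70,95,219),'lh':(31,-78,155),'lg':(-32,-78,291)}
W=[('press',562.2,-13.1,-1.9),('press',559.9,-14.7,.9),('butt',562.9,-12.8,68.3),('butt',563.7,-19.5,63.6),('ch',515,94.6,171),('ch',515.1,92.8,172.7),('lh',644.2,-31.9,158),('lh',639.6,-33.2,156.3),('lg',604.9,-85.3,291.4),('lg',608.2,-88.9,289)]
y,o,r=fit([w[1:] for w in W],[P[w[0]] for w in W]);print(y,np.degrees(y),o);print(r.round(1))
E
```

```text
1.0044321479802665 57.549722886529025 [ 5.59441054e+02 -1.69741949e+01  4.30000000e-01]
[[ 2.8  3.9 -2.3]
 [ 0.5  2.3  0.5]
 [ 1.3  0.8  3.4]
 [ 2.1 -5.9 -1.3]
 [-1.8  1.5 -1.4]
 [-1.7 -0.3  0.3]
 [ 2.3  0.8  2.6]
 [-2.3 -0.5  0.9]
 [-3.2  0.5 -0. ]
 [ 0.1 -3.1 -2.4]]
```

```bash
cat >> h.py <<'E'
YAW=1.0044;O=np.array([559.5,-17,0.])
def PM(): return R.from_euler('z',YAW).as_matrix()
def Pp(w): return PM().T@(np.asarray(w)-O)
def plan(p,tilt,obs=None):
    "p TCP in P; tilt deg (tips forward)"
    obs=obs or get_obs();c,s=np.cos(np.radians(tilt)),np.sin(np.radians(tilt))
    G=PM()@np.array([[c,0,s],[0,-1,0],[s,0,-c]]);w=O+PM()@np.array(p,float)
    M=R.from_rotvec(obs['orientation']).as_matrix()
    d=M.T@(w-obs['ee_pos'])/200;r=R.from_matrix(M.T@G).as_rotvec()/np.radians(30)
    print('now P',Pp(obs['ee_pos']).round(1),'F(P)',(PM().T@obs['ft_force']).round(1),'t',round(obs['t'],2),'j',obs['qpos'].round(2))
    print('row',*d.round(4),'|',*r.round(4))
E
python3 - <<'E'
from h import *
plan((-200,0,300),0); plan((-200,0,130),30)
E
```

```text
now P [315.2 652.6 213.6] F(P) [ 0.3 -0.3 -0.4] t 1.6 j [ 1.26  0.42  1.63  0.    1.09 -0.02]
row -2.4318 -3.3716 -0.4322 | 0.0001 -0.0001 3.5303
now P [315.2 652.6 213.6] F(P) [ 0.3 -0.3 -0.4] t 1.6 j [ 1.26  0.42  1.63  0.    1.09 -0.02]
row -2.4318 -3.3716 0.4178 | -0.9214 0.6954 3.439
```

```bash
r='-0.6 -0.9 -0.45 0 0 0.95 1'; python3 -m jog '-0.6 -0.9 -0.45 0 0 0.95 1;-0.6 -0.9 -0.45 0 0 0.95 1;-0.6 -0.9 -0.45 0 0 0.95 1;-0.6 -0.9 -0.45 0 0 0.95 1;-0.6 -0.9 -0.45 0 0 0.95 1;-0.6 -0.9 -0.45 0 0 0.95 1'
python3 -c "
from h import *
plan((-200,0,300),0)"
```

```text
t: 2.2
ee_pos: [242.8, 390.2, 305.6]
orientation: [1.207, 2.899, 0.004]
ft_force: [-0.0, 0.4, 0.4]
width: 43.3
grasp_force: 0.0
now P [173.6 485.7 305.6] F(P) [0.3 0.2 0.4] t 2.2 j [ 0.99  0.06  1.88 -0.    1.19  0.21]
row -2.7811 -1.2863 0.0241 | 0.0049 -0.004 2.5751
```

```bash
python3 -m jog '-0.97 -0.26 0 0 0 0.95 1;-0.97 -0.26 0 0 0 0.95 1;-0.97 -0.26 0 0 0 0.95 1;-0.97 -0.26 0 0 0 0.95 1;-0.97 -0.26 0 0 0 0.95 1'
python3 -c "
from h import *
plan((-200,0,250),0)"
```

```text
t: 2.7
ee_pos: [344.2, 214.7, 303.5]
orientation: [1.89, 2.508, -0.0]
ft_force: [-1.0, 0.2, 0.6]
width: 3.6
grasp_force: 0.0
now P [ 80.  306.  303.5] F(P) [-0.4  1.   0.6] t 2.7 j [ 0.53 -0.03  1.98 -0.    1.19  0.25]
row -2.0733 -0.0336 0.2696 | 0.0017 0.0016 1.6154
```

```bash
python3 -m jog '-0.98 0.05 0 0 0 0.95 1;-0.98 0.05 0 0 0 0.95 1;-0.98 0.05 0 0 0 0.95 1;-0.98 0.05 0 0 0 0.95 1;-0.98 0.05 0 0 0 0.95 1;-0.98 0.05 0 0 0 0.95 1'
python3 -c "
from h import *
plan((-200,0,200),10)"
```

```text
t: 3.3
ee_pos: [407.4, 33.3, 303.3]
orientation: [-2.443, -1.974, 0.0]
ft_force: [-0.7, 0.1, -0.7]
width: 0.1
grasp_force: 0.0
now P [-39.2 155.4 303.3] F(P) [-0.3  0.6 -0.7] t 3.3 j [ 0.05 -0.02  1.98  0.    1.19  0.26]
row -1.0241 0.4497 0.5154 | -0.0608 0.3292 0.6754
```

```bash
python3 -m jog '-0.98 0.43 0.3 -0.06 0.33 0.68 1;-0.98 0.43 0.3 -0.06 0.33 0.68 1;-0.98 0.43 0.3 -0.06 0.33 0.68 1;-0.98 0.43 0.3 -0.06 0.33 0.68 1;-0.98 0.43 0.3 -0.06 0.33 0.68 1;-0.98 0.43 0.3 -0.06 0.33 0.68 1'
python3 -c "
from h import *
plan((-190,0,140),35)"
```

```text
t: 3.9
ee_pos: [451.2, -176.5, 242.4]
orientation: [-2.672, -1.466, -0.233]
ft_force: [0.1, 0.4, -0.1]
width: 0.5
grasp_force: 0.0
now P [-192.7    5.8  242.4] F(P) [ 0.4  0.2 -0.1] t 3.9 j [-0.51  0.17  1.92  0.2   1.04 -0.05]
row -0.0756 0.03 0.5065 | -0.0022 0.8329 -0.0024
```

```bash
python3 -m jog '-0.075 0.03 0.5 0 0.83 0 1;-0.075 0.03 0.5 0 0.83 0 1;-0.075 0.03 0.5 0 0.83 0 1;-0.075 0.03 0.5 0 0.83 0 1;-0.075 0.03 0.5 0 0.83 0 1'
python3 - <<'E'
from h import *
plan((-190,0,140),35)
T_=['press','butt','rubber_left','rubber_right','rubber_back','rubber','catch_hinge','catch_paddle','lever_hinge','lever_grip','pad']
for k in range(2):
    im,C=shot('wrist',f'w{k}.png');pts('wrist',C,T_)
E
```

```text
t: 4.4
ee_pos: [456.7, -176.1, 142.2]
orientation: [-2.41, -1.321, -0.754]
ft_force: [1.2, 0.2, 0.5]
width: 0.6
grasp_force: 0.0
now P [-189.4    1.4  142.2] F(P) [ 0.8 -0.9  0.5] t 4.4 j [-0.77  0.43  2.01  0.74  0.99 -0.71]
row -0.0086 0.0069 0.0074 | -0.0044 0.0052 -0.0037
wrist call press 0.77 [555.8 -14.2   4.7]
wrist call butt 0.74 [562.  -14.3  64.4]
wrist call rubber_left 0.95 [530.9  -6.3  65. ]
wrist call rubber_right 0.84 [579.8 -36.7  65.3]
wrist call rubber_back 0.73 [536.4 -56.2  64.6]
wrist call rubber 0.76 [558.9 -24.1  59.2]
wrist call pad 0.54 [557.4 -15.7  95.9]
wrist call press 0.62 [554.3 -14.2  -3.1]
wrist call butt 0.6 [560.7 -10.5  62.5]
wrist call rubber_left 0.72 [532.7  -6.   67.8]
wrist call rubber_right 0.85 [579.2 -38.8  63.3]
wrist call rubber_back 0.96 [536.2 -53.7  64.5]
wrist call rubber 0.96 [557.9 -23.9  58.2]
wrist call rubber 0.72 [532.6  -5.2  65.9]
wrist call pad 0.86 [558.8 -18.3  90.8]
```

View pics/w1.png

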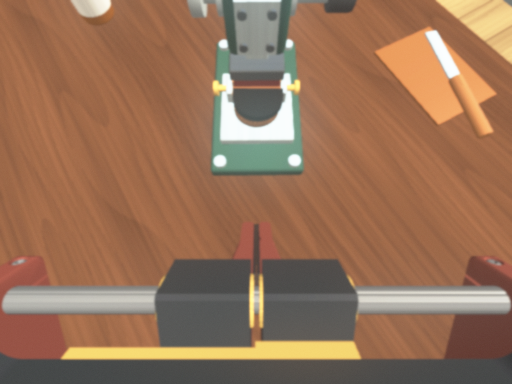

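```bash
python3 -c "
from h import *
plan((-80,0.5,74),30)"
```

```text
now P [-190.5    0.6  142.5] F(P) [-0.6  0.2  0.3] t 5.6 j [-0.77  0.43  2.01  0.74  0.99 -0.71]
row 0.2573 0.0 0.5969 | 0.0011 -0.1636 -0.0012
```

```bash
python3 -m jog '0.13 0 0.3 0 -0.163 0 1;0.257 0 0.597 0 -0.163 0 1;0.257 0 0.597 0 -0.163 0 1;0.257 0 0.597 0 -0.163 0 1;0.257 0 0.597 0 -0.163 0 1'
python3 - <<'E'
from h import *
plan((-57,0.5,74),30)
im,C=shot('wrist');pts('wrist',C,['butt','rubber_left','rubber_right','rubber_back','rubber'])
cv2.imwrite('pics/w2.png',cv2.resize(im[60:300,130:390,::-1],None,fx=2.2,fy=2.2,interpolation=2))
E
```

```text
t: 6.1
ee_pos: [515.9, -83.9, 73.8]
orientation: [-2.467, -1.355, -0.661]
ft_force: [-0.7, -1.0, -0.0]
width: 0.3
grasp_force: 0.0
now P [-79.8   0.9  73.8] F(P) [-1.2  0.  -0. ] t 6.1 j [-0.49  0.53  2.04  0.85  0.73 -0.62]
row 0.0994 0.0019 0.0562 | -0.0015 -0.0003 0.0005
wrist call rubber_left 0.71 [528.5  -6.4  65.7]
wrist call rubber_right 0.93 [578.6 -37.3  63.1]
wrist call rubber_back 0.81 [535.6 -53.9  64.3]
wrist call rubber_back 0.73 [441.3 291.1   1.2]
wrist call rubber 0.59 [557.5 -25.5  58.1]
```

View pics/w2.png

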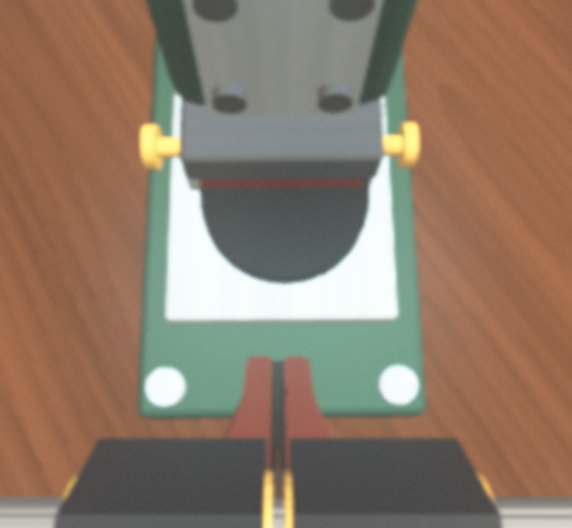

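```bash
python3 -m jog '0.05 0.008 0.028 0 0 0 0.32;0.05 0.008 0.028 0 0 0 0.32;0.05 0.008 0.028 0 0 0 0.32;0.05 0.008 0.028 0 0 0 0.32;0.05 0.008 0.028 0 0 0 0.32'
cat >> h.py <<'E'
def cen(im):
    g=im.astype(int)
    for r in range(150,210,6):
        L=g[r].sum(1)[190:325]/3; x=np.arange(190,325)
        w=np.where(L>150)[0]
        if len(w)>4:
            d=np.where((L<100)&(x>x[w[0]])&(x<x[w[-1]]))[0]
            def sub(i,j,th): return x[i]+(th-L[i])/(L[j]-L[i])*(j-i)
            a=sub(w[0]-1,w[0],150);b=sub(w[-1]+1,w[-1],150)
            s=f'{r} bed {a:.1f} {b:.1f} c {(a+b)/2:.2f}'
            if len(d)>3:
                e=sub(d[0]-1,d[0],100);f=sub(d[-1]+1,d[-1],100);s+=f' dark {e:.1f} {f:.1f} c {(e+f)/2:.2f}'
            print(s)
E
python3 - <<'E'
from h import *
plan((-57,-0.7,74),30)
im,C=shot('wrist');cen(im)
cv2.imwrite('pics/w3.png',cv2.resize(im[60:300,130:390,::-1],None,fx=2.2,fy=2.2,interpolation=2))
E
```

```text
t: 6.9
ee_pos: [523.6, -75.4, 74.1]
orientation: [-2.468, -1.354, -0.662]
ft_force: [0.9, -0.3, 0.2]
width: 29.7
grasp_force: 0.0
now P [-68.6  -1.   74.1] F(P) [ 0.3 -0.9  0.2] t 6.9 j [-0.47  0.53  2.03  0.85  0.72 -0.6 ]
row 0.0498 -0.0017 0.0293 | 0.0008 -0.0005 -0.0011
150 bed 203.3 306.3 c 254.83
156 bed 203.1 306.8 c 254.94 dark 216.6 294.7 c 255.66
162 bed 202.6 306.9 c 254.75 dark 219.2 293.7 c 256.48
168 bed 202.4 307.6 c 255.00 dark 219.8 293.1 c 256.44
174 bed 202.3 307.9 c 255.12 dark 221.0 291.6 c 256.28
180 bed 202.0 308.2 c 255.12 dark 223.9 289.1 c 256.46
186 bed 201.5 308.8 c 255.15 dark 227.5 285.4 c 256.43
192 bed 201.3 309.0 c 255.13 dark 232.8 280.0 c 256.42
198 bed 201.3 309.6 c 255.45 dark 241.9 270.4 c 256.12
204 bed 201.1 310.0 c 255.51
```

View pics/w3.png

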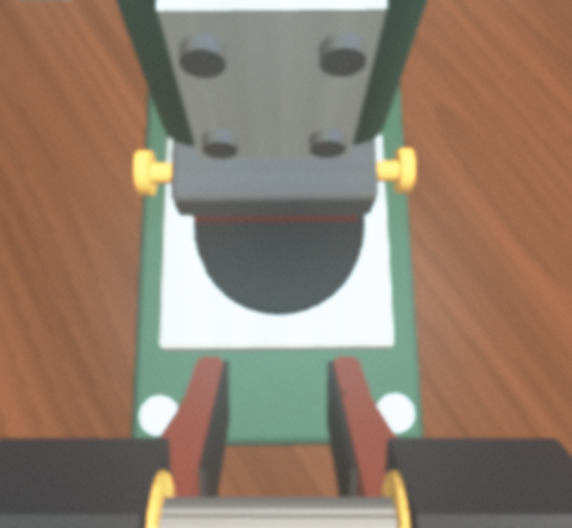

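```bash
python3 -m jog '0.01 -0.005 0.006 0 0 0 0.32;0.02 -0.005 0.012 0 0 0 0.32;0.03 -0.005 0.018 0 0 0 0.32;0.04 -0.005 0.024 0 0 0 0.32;0.05 -0.005 0.03 0 0 0 0.32;0.06 -0.005 0.036 0 0 0 0.32;0.06 -0.005 0.036 0 0 0 0.32'
cat > look.py <<'E'
import sys;from h import *
plan((-49,0,74),30)
im,C=shot('wrist');cen(im);pts('wrist',C,['rubber_left','rubber_right','rubber_back'])
cv2.imwrite('pics/'+sys.argv[1],cv2.resize(im[60:300,130:390,::-1],None,fx=2.2,fy=2.2,interpolation=2))
E
python3 look.py w4.png
```

```text
t: 7.65
ee_pos: [530.5, -62.8, 73.9]
orientation: [-2.468, -1.355, -0.662]
ft_force: [-0.2, 0.9, -0.1]
width: 30.0
grasp_force: 0.0
now P [-54.3  -0.1  73.9] F(P) [ 0.6  0.6 -0.1] t 7.65 j [-0.44  0.53  2.03  0.87  0.71 -0.58]
row 0.023 -0.0005 0.0128 | 0.0008 -0.0007 -0.0005
150 bed 324.9 320.9 c 322.92
156 bed 190.3 320.5 c 255.38 dark 223.6 287.6 c 255.61
162 bed 197.3 307.2 c 252.29
168 bed 204.0 307.7 c 255.87
174 bed 203.7 308.3 c 256.00 dark 212.9 301.0 c 256.93
180 bed 203.4 308.4 c 255.90 dark 219.3 296.2 c 257.77
186 bed 203.1 308.9 c 255.99 dark 219.9 295.5 c 257.70
192 bed 203.0 309.4 c 256.19 dark 221.2 294.2 c 257.70
198 bed 202.9 309.5 c 256.16 dark 223.8 291.7 c 257.76
204 bed 202.5 309.9 c 256.19 dark 227.5 288.0 c 257.75
wrist call rubber_left 0.87 [532.   -4.7  66.2]
wrist call rubber_right 0.85 [578.5 -36.6  64. ]
wrist call rubber_back 0.57 [537.5 -54.6  66.1]
```

```bash
python3 -m jog '0.006 0 0.0035 0 0 0 0.32;0.012 0 0.007 0 0 0 0.32;0.018 0 0.0105 0 0 0 0.32;0.024 0 0.014 0 0 0 0.32;0.024 0 0.014 0 0 0 0.32'
python3 look.py w5.png
```

```text
t: 8.35
ee_pos: [533.4, -58.3, 73.9]
orientation: [-2.468, -1.354, -0.662]
ft_force: [1.3, -0.2, 0.2]
width: 30.1
grasp_force: 0.0
now P [-48.8  -0.1  73.9] F(P) [ 0.5 -1.2  0.2] t 8.35 j [-0.43  0.53  2.03  0.87  0.71 -0.58]
row -0.0005 -0.0007 -0.0008 | 0.0011 -0.0007 -0.0008
150 bed 190.5 320.5 c 255.51 dark 202.2 308.6 c 255.43
156 bed 324.8 321.2 c 322.98 dark 208.3 302.3 c 255.30
162 bed 324.9 320.6 c 322.76
168 bed 197.5 307.6 c 252.53 dark 226.3 283.7 c 254.97
174 bed 203.7 308.1 c 255.90
180 bed 203.4 308.2 c 255.80
186 bed 203.1 308.7 c 255.89 dark 212.0 298.5 c 255.25
192 bed 203.1 309.2 c 256.12 dark 219.5 296.1 c 257.79
198 bed 202.8 309.3 c 256.05 dark 220.6 294.8 c 257.72
204 bed 202.5 309.7 c 256.10 dark 222.8 292.7 c 257.76
wrist call rubber_right 0.75 [579.6 -35.5  64.4]
wrist call rubber_back 0.6 [536.6 -52.6  63.2]
```

View pics/w5.png

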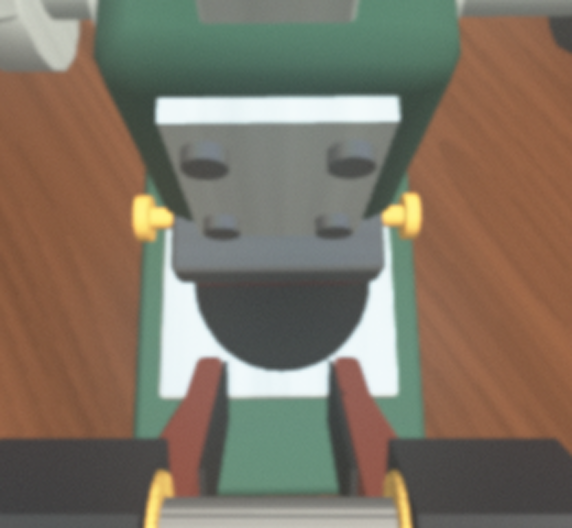

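```bash
python3 -m jog '0.006 0 0.0035 0 0 0 0.32;0.012 0 0.007 0 0 0 0.32;0.018 0 0.0105 0 0 0 0.32;0.024 0 0.014 0 0 0 0.32;0.024 0 0.014 0 0 0 0.32'
python3 look.py w6.png
```

```text
t: 9.05
ee_pos: [536.4, -53.6, 73.9]
orientation: [-2.468, -1.355, -0.662]
ft_force: [-0.0, -0.5, 0.3]
width: 30.3
grasp_force: 0.0
now P [-43.3  -0.1  73.9] F(P) [-0.4 -0.2  0.3] t 9.05 j [-0.42  0.53  2.03  0.87  0.7  -0.57]
row -0.0245 -0.0006 -0.0148 | 0.001 -0.0007 -0.0007
156 bed 190.3 320.9 c 255.62 dark 200.3 311.2 c 255.75
162 bed 324.6 321.7 c 323.12 dark 204.4 306.4 c 255.39
168 bed 324.7 321.2 c 322.96 dark 208.8 299.7 c 254.28
174 bed 196.8 308.0 c 252.40
180 bed 203.3 308.2 c 255.73
186 bed 203.2 308.5 c 255.84
192 bed 203.0 309.1 c 256.09 dark 245.7 301.2 c 273.42
198 bed 202.7 309.3 c 256.01 dark 218.9 296.4 c 257.61
204 bed 202.4 309.6 c 256.04 dark 219.9 295.5 c 257.70
wrist call rubber_back 0.85 [537.3 -53.2  67.5]
```

```bash
python3 -m jog '0.006 0 0.0035 0 0 0 0.32;0.012 0 0.007 0 0 0 0.32;0.018 0 0.0105 0 0 0 0.32;0.024 0 0.014 0 0 0 0.32;0.024 0 0.014 0 0 0 0.32'
python3 look.py w7.png
```

```text
t: 9.75
ee_pos: [539.4, -48.9, 73.9]
orientation: [-2.468, -1.354, -0.662]
ft_force: [0.8, -0.2, 0.1]
width: 29.7
grasp_force: 0.0
now P [-37.7  -0.2  73.9] F(P) [ 0.3 -0.8  0.1] t 9.75 j [-0.41  0.53  2.02  0.88  0.7  -0.56]
row -0.0486 -0.0007 -0.0288 | 0.001 -0.0007 -0.0007
162 bed 324.9 321.3 c 323.10 dark 197.1 313.4 c 255.25
168 bed 324.5 322.0 c 323.25 dark 200.9 309.8 c 255.33
174 bed 324.5 321.7 c 323.09 dark 204.0 307.1 c 255.55
180 bed 195.5 308.3 c 251.91
186 bed 203.1 308.6 c 255.81
192 bed 202.9 309.1 c 256.02
198 bed 202.5 309.4 c 255.94
204 bed 202.2 309.7 c 255.92 dark 211.2 299.3 c 255.26
wrist call rubber_back 0.82 [535.2 -51.6  64. ]
```

View pics/w7.png

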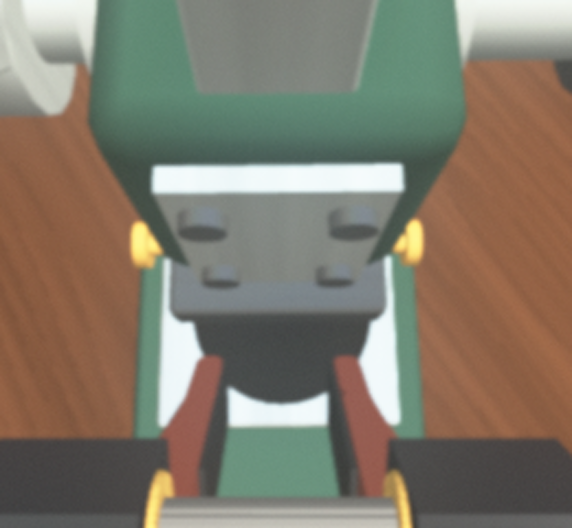

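View pics/s1.png

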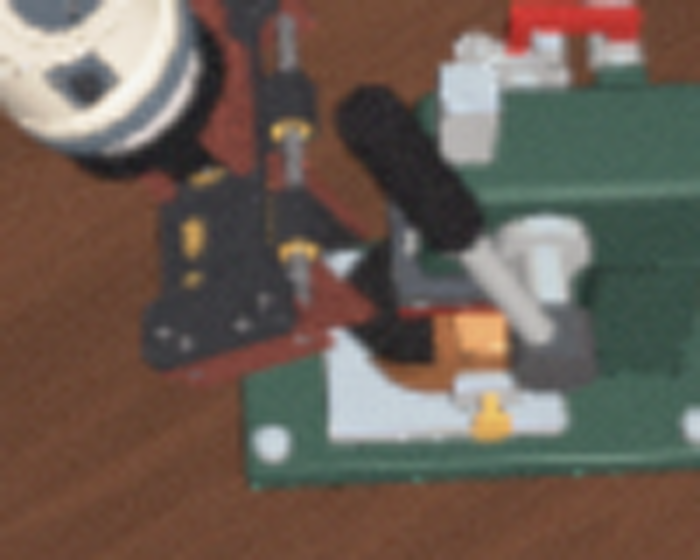

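```bash
python3 -m jog '-0.0025 0 0.0043 0 0 0 0.32;-0.005 0 0.0087 0 0 0 0.32;-0.0075 0 0.013 0 0 0 0.32;-0.01 0 0.0173 0 0 0 0.32;-0.01 0 0.0173 0 0 0 0.32'
```

```text
t: 10.5
ee_pos: [539.2, -49.0, 69.7]
orientation: [-2.468, -1.354, -0.662]
ft_force: [0.1, -0.2, -0.4]
width: 29.6
grasp_force: 0.0
```

```bash
python3 -m jog '-0.0025 0 0.0043 0 0 0 0.32;-0.005 0 0.0087 0 0 0 0.32;-0.0075 0 0.013 0 0 0 0.32;-0.01 0 0.0173 0 0 0 0.32;-0.01 0 0.0173 0 0 0 0.32'; python3 look.py w8.png
python3 - <<'E'
from h import *
im=get_image('scene');u,v=265,214
cv2.imwrite('pics/s2.png',cv2.resize(im[v-20:v+20,u-25:u+45,::-1],None,fx=10,fy=10,interpolation=2))
E
```

```text
t: 11.0
ee_pos: [539.2, -49.0, 65.7]
orientation: [-2.468, -1.354, -0.662]
ft_force: [-0.1, 0.1, -0.0]
width: 29.7
grasp_force: 0.0
now P [-37.9  -0.1  65.7] F(P) [ 0.   0.1 -0. ] t 11.0 j [-0.41  0.55  2.03  0.89  0.69 -0.58]
row -0.0272 -0.0003 -0.0636 | 0.0008 -0.0006 -0.0015Traceback (most recent call last):
  File "look.py", line 3, in <module>
    im,C=shot('wrist');cen(im);pts('wrist',C,['rubber_left','rubber_right','rubber_back'])
                       ~~~^^^^
  File "h.py", line 43, in cen
    a=sub(w[0]-1,w[0],150);b=sub(w[-1]+1,w[-1],150)
                             ~~~^^^^^^^^^^^^^^^^^^^
  File "h.py", line 42, in sub
    def sub(i,j,th): return x[i]+(th-L[i])/(L[j]-L[i])*(j-i)
                            ~^^^
IndexError: index 135 is out of bounds for axis 0 with size 135
```

View pics/s2.png

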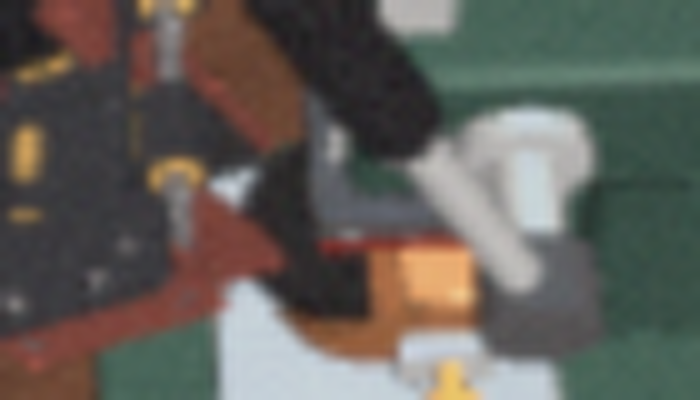

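Run:
```python
from h import *
im=get_image('scene');o=get_obs()
m,C=cam('scene',o);Ci=np.linalg.inv(C);M=T(o['ee_pos'],o['orientation']);PT=T(O,[0,0,YAW])
def pr(w): 
    c=(Ci@np.r_[w,1])[:3];return (m['fx']*c[0]/c[2]+m['cx']).round(1),(m['fy']*c[1]/c[2]+m['cy']).round(1)
def w(p): return (PT@np.r_[p,1])[:3]
for p in [(4,-30,69),(34,-30,69),(34,-30,60),(-6.5,-30,69),(-6.5,-30,60),(-46,0,69),(-46,0,60),(-34.5,0,60),(-34.5,0,30)]: print('P',p,pr(w(p)))
for p in [(0,15,17),(0,-15,17),(10,15,17),(-10,15,17),(0,28,-20)]: print('tool',p,pr((M@np.r_[p,1])[:3]),Pp((M@np.r_[p,1])[:3]).round(1))
for t in ['rubber','butt']:
    for r in outline_of(t,'scene')[:1]:
        ys,xs=np.where(r['mask']);print(t,r['confidence'],len(xs),xs.min(),xs.max(),ys.min(),ys.max())
        print('\n'.join(''.join('#' if v else '.' for v in row) for row in r['mask'][208:232,255:290]))
im,C=shot('wrist','w9.png')
for r in outline_of('rubber','wrist')[:1]:
    ys,xs=np.where(r['mask']);print(r['confidence'],len(xs),xs.min(),xs.max(),ys.min(),ys.max())
    for y in range(ys.min(),ys.max()+1,4): print(y,xs[ys==y].min(),xs[ys==y].max(),(ys==y).sum())
g=im
for (x,y) in [(256,190),(256,215),(256,235),(225,215),(230,220),(228,225),(235,215),(240,215)]: print(x,y,g[y,x])
```

```text
P (4, -30, 69) (np.float64(280.2), np.float64(223.7))
P (34, -30, 69) (np.float64(290.0), np.float64(223.4))
P (34, -30, 60) (np.float64(289.8), np.float64(224.8))
P (-6.5, -30, 69) (np.float64(276.7), np.float64(223.8))
P (-6.5, -30, 60) (np.float64(276.6), np.float64(225.2))
P (-46, 0, 69) (np.float64(263.2), np.float64(215.7))
P (-46, 0, 60) (np.float64(263.1), np.float64(217.1))
P (-34.5, 0, 60) (np.float64(266.8), np.float64(217.0))
P (-34.5, 0, 30) (np.float64(266.4), np.float64(221.8))
tool (0, 15, 17) (np.float64(268.6), np.float64(222.6)) [-29.4 -15.2  51.1]
tool (0, -15, 17) (np.float64(268.0), np.float64(214.3)) [-29.4  14.8  51.1]
tool (10, 15, 17) (np.float64(271.5), np.float64(221.8)) [-20.8 -15.2  56.1]
tool (-10, 15, 17) (np.float64(265.8), np.float64(223.5)) [-38.1 -15.2  46.1]
tool (0, 28, -20) (np.float64(263.2), np.float64(221.4)) [-47.9 -28.1  83.2]
rubber 0.65 124 264 276 209 225
...................................
............####...................
...........#####...................
..........######...................
..........######...................
.....
[... 1207 characters left out ...]
######
......................#############
........###...........#############
......#######.........#############
.....##########......##############
..#################################
###################################
###################################
###################################
###################################
###################################
0.88 2331 216 299 203 242
203 243 298 41
207 216 299 84
211 217 297 81
215 218 296 79
219 221 294 74
223 232 280 49
227 234 278 45
231 233 278 46
235 234 277 44
239 242 274 33
256 190 [119 127 131]
256 215 [65 69 68]
256 235 [69 72 72]
225 215 [68 71 69]
230 220 [71 73 71]
228 225 [144  91  81]
235 215 [67 70 69]
240 215 [68 70 71]
```

```bash
python3 -m jog '-0.0025 0 0.0043 0 0 0 0.32;-0.005 0 0.0087 0 0 0 0.32;-0.0075 0 0.013 0 0 0 0.32;-0.0075 0 0.013 0 0 0 0.32'
```

```text
t: 11.75
ee_pos: [539.2, -49.0, 62.7]
orientation: [-2.468, -1.354, -0.662]
ft_force: [0.1, -0.6, -0.3]
width: 29.7
grasp_force: 0.0
```

```bash
python3 -m jog '-0.0025 0 0.0043 0 0 0 0.32;-0.005 0 0.0087 0 0 0 0.32;-0.0075 0 0.013 0 0 0 0.32;-0.0075 0 0.013 0 0 0 0.32'
python3 - <<'E'
from h import *
im,C=shot('wrist','w10.png')
for r in outline_of('rubber','wrist')[:1]:
    ys,xs=np.where(r['mask']);print(r['confidence'],len(xs),xs.min(),xs.max(),ys.min(),ys.max())
    for y in range(ys.min(),ys.max()+1,3): print(y,xs[ys==y].min(),xs[ys==y].max(),(ys==y).sum())
E
```

```text
t: 12.15
ee_pos: [539.3, -49.2, 59.8]
orientation: [-2.468, -1.354, -0.662]
ft_force: [-0.4, -1.0, 0.6]
width: 29.9
grasp_force: 0.6
0.97 2688 213 301 200 242
200 241 298 37
203 214 301 88
206 214 301 88
209 214 301 88
212 215 300 86
215 217 298 82
218 218 297 80
221 220 295 76
224 230 280 51
227 232 278 47
230 232 278 47
233 233 278 46
236 235 277 43
239 240 274 35
242 254 260 7
```

```bash
python3 -m jog '-0.0025 0 0.0043 0 0 0 0.32;-0.005 0 0.0087 0 0 0 0.32;-0.005 0 0.0087 0 0 0 0.32'; python3 -m jog '-0.0025 0 0.0043 0 0 0 0.32;-0.005 0 0.0087 0 0 0 0.32;-0.005 0 0.0087 0 0 0 0.32'
```

```text
t: 12.55
ee_pos: [539.2, -49.6, 58.0]
orientation: [-2.469, -1.355, -0.662]
ft_force: [-4.5, -4.9, 6.5]
width: 29.5
grasp_force: 4.5
t: 12.85
ee_pos: [538.8, -50.3, 56.3]
orientation: [-2.47, -1.355, -0.662]
ft_force: [-12.6, -11.6, 14.6]
width: 29.4
grasp_force: 10.4
```

```bash
python3 -m jog '-0.03 0 -0.017 0 0 0 0.32;-0.07 0 -0.04 0 0 0 0.32;-0.07 0 -0.04 0 0 0 0.32'
cat > look.py <<'E'
import sys;from h import *
plan((-45,0,54),30)
im,C=shot('wrist',sys.argv[1])
for r in outline_of('rubber','wrist')[:1]:
    ys,xs=np.where(r['mask']);print(r['confidence'],len(xs))
    for y in range(ys.min(),ys.max()+1,4): print(y,xs[ys==y].min(),xs[ys==y].max(),(ys==y).sum(),end=' | ')
    # back position in P at z=69
    m=camera_model('wrist');v=ys.max();u=np.median(xs[ys==v])
    d=C[:3,:3]@np.array([(u-m['cx'])/m['fx'],(v+.5-m['cy'])/m['fy'],1]);w=C[:3,3]+d*(69-C[2,3])/d[2];print('\nback P',Pp(w).round(1))
pts('wrist',C,['rubber_left','rubber_right','rubber_back'])
E
python3 look.py w11.png
```

```text
t: 13.15
ee_pos: [530.1, -63.3, 55.5]
orientation: [-2.469, -1.353, -0.662]
ft_force: [0.3, 0.1, 0.5]
width: 29.7
grasp_force: 0.0
now P [-54.9  -0.1  55.5] F(P) [ 0.2 -0.2  0.5] t 13.15 j [-0.44  0.57  2.03  0.9   0.69 -0.63]
row 0.0388 -0.0006 0.0313 | 0.0012 -0.0004 -0.0032
0.91 3270
169 298 300 3 | 173 213 301 89 | 177 214 301 88 | 181 215 301 87 | 185 216 300 85 | 189 217 298 82 | 193 219 296 78 | 197 221 294 74 | 201 224 291 68 | 205 228 288 61 | 209 232 284 53 | 213 238 277 40 | 217 251 264 14 | 
back P [-47.2  -0.4  69. ]
wrist call rubber_left 0.97 [532.1  -6.   64.2]
wrist call rubber_right 0.88 [577.1 -37.9  65.1]
wrist call rubber_back 0.64 [533.4 -54.1  64.3]
```

```bash
python3 -m jog '0.013 0 0.01 0 0 0 0.32;0.026 0 0.02 0 0 0 0.32;0.039 0 0.031 0 0 0 0.32;0.047 0 0.036 0 0 0 0.32;0.056 0 0.041 0 0 0 0.32;0.056 0 0.041 0 0 0 0.32'; python3 look.py w12.png
```

```text
t: 14.0
ee_pos: [538.2, -50.8, 54.3]
orientation: [-2.468, -1.355, -0.662]
ft_force: [-0.2, -1.0, -0.1]
width: 29.7
grasp_force: 0.0
now P [-39.9  -0.1  54.3] F(P) [-0.9 -0.3 -0.1] t 14.0 j [-0.41  0.57  2.03  0.91  0.67 -0.62]
row -0.0226 -0.0005 -0.0115 | 0.0008 -0.0007 -0.0005
0.92 2204
195 277 295 19 | 199 215 297 83 | 203 216 296 81 | 207 217 295 79 | 211 219 292 74 | 215 222 289 68 | 219 226 286 61 | 223 232 281 50 | 227 239 271 33 | 
back P [-41.    4.8  69. ]
wrist call rubber_back 0.67 [539.9 -46.5  64.3]
```

```bash
python3 -m jog '0.006 0 0.0035 0 0 0 0.32;0.012 0 0.007 0 0 0 0.32;0.018 0 0.0105 0 0 0 0.32;0.018 0 0.0105 0 0 0 0.32'; python3 look.py w13.png
```

```text
t: 14.65
ee_pos: [540.4, -47.4, 54.2]
orientation: [-2.468, -1.354, -0.662]
ft_force: [0.5, -0.6, -1.1]
width: 30.3
grasp_force: 0.1
now P [-35.9  -0.2  54.2] F(P) [-0.2 -0.8 -1.1] t 14.65 j [-0.4   0.57  2.03  0.92  0.67 -0.61]
row -0.04 -0.0007 -0.0217 | 0.0011 -0.0006 -0.0008
0.6 1734
203 215 296 82 | 207 216 294 79 | 211 219 292 74 | 215 222 289 68 | 219 225 285 61 | 223 230 281 52 | 227 237 274 38 | 231 252 259 8 | 
back P [-37.6   0.9  69. ]
wrist call rubber_left 0.67 [444.8 292.9   3.3]
wrist call rubber_back 0.72 [542.7 -44.9  64.2]
```

```bash
python3 -m jog '0.0045 0 0.0025 0 0 0 0.32;0.009 0 0.005 0 0 0 0.32;0.009 0 0.005 0 0 0 0.32'; python3 -m jog '0.0045 0 0.0025 0 0 0 0.32;0.0045 0 0.0025 0 0 0 0.32;0.0045 0 0.0025 0 0 0 0.32'
```

```text
t: 15.2
ee_pos: [540.9, -46.1, 54.1]
orientation: [-2.469, -1.355, -0.661]
ft_force: [-4.2, -4.3, 1.7]
width: 29.4
grasp_force: 2.6
t: 15.5
ee_pos: [541.2, -45.8, 54.0]
orientation: [-2.47, -1.355, -0.66]
ft_force: [-7.5, -8.0, 3.1]
width: 29.7
grasp_force: 5.0
```

```bash
python3 -m jog '0.006 0 0.0035 0 0 0 0.32;0.006 0 0.0035 0 0 0 0.32;0.006 0 0.0035 0 0 0 0.32'; python3 look.py w14.png
python3 - <<'E'
from h import *
im=get_image('scene',);u,v=265,214
a=cv2.resize(im[v-14:v+16,u-20:u+40,::-1],None,fx=8,fy=8,interpolation=2)
b=cv2.imread('pics/w14.png')[130:290,160:350];b=cv2.resize(b,(300,240),interpolation=2)
cv2.imwrite('pics/c14.png',np.hstack([a,b]))
E
```

```text
t: 15.8
ee_pos: [541.5, -45.6, 53.9]
orientation: [-2.471, -1.356, -0.659]
ft_force: [-12.5, -14.5, 7.4]
width: 30.0
grasp_force: 9.4
now P [-33.8  -0.2  53.9] F(P) [-18.9   2.8   7.4] t 15.8 j [-0.4   0.57  2.03  0.92  0.67 -0.6 ]
row -0.0482 -0.0008 -0.0285 | 0.0039 0.0056 -0.0009
0.62 1585
206 231 270 11 | 210 217 294 78 | 214 220 292 73 | 218 223 289 67 | 222 228 284 57 | 226 232 279 48 | 230 238 273 36 | 
back P [-36.8   0.9  69. ]
wrist call rubber_right 0.54 [537.7 -46.4  62.8]
wrist call rubber_back 0.66 [543.8 -44.7  62.4]
wrist call rubber_back 0.52 [556.8 -14.    2.9]
```

View pics/c14.png

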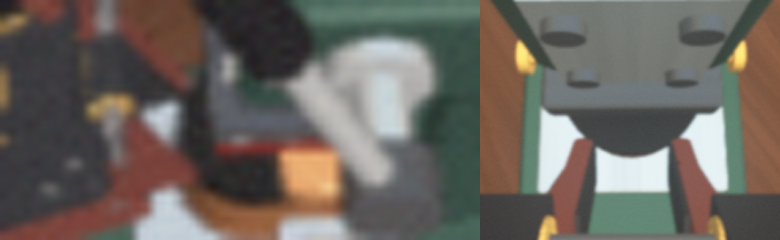

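```bash
python3 -m jog '-0.05 0 -0.029 0 0 0 0.32;-0.2 0 -0.115 0 0 0 0.32;-0.39 0 -0.225 0 0 0 0.6;-0.39 0 -0.225 0 0 0 1;-0.39 0 -0.225 0 0 0 1'; python3 -c "
from h import *
plan((-110,30,250),5)
im,C=shot('wrist','w15.png');pts('wrist',C,['rubber_left','rubber_right','rubber_back'])
"
```

```text
t: 16.6
ee_pos: [494.3, -120.5, 54.3]
orientation: [-2.47, -1.351, -0.663]
ft_force: [-0.1, 0.2, -0.2]
width: 9.1
grasp_force: 0.0
now P [-122.3   -0.6   54.3] F(P) [ 0.1  0.2 -0.2] t 16.6 j [-0.58  0.57  2.04  0.85  0.73 -0.71]
row 0.5427 -0.153 -0.8163 | 0.0023 -0.8348 -0.0062
wrist call rubber_left 0.78 [535.8   2.2  63.4]
wrist call rubber_right 0.98 [583.2 -24.7  63.5]
wrist call rubber_back 0.86 [538.8 -44.5  62.4]
```

```bash
sed -i "s/if len(w)>4:/if len(w)>4 and w[0]>0 and w[-1]<len(L)-1:/;s/range(150,210,6)/range(110,190,5)/" h.py
python3 - <<'E'
from h import *
cen(cv2.imread('pics/w15.png'))
E
python3 -m jog '0.54 -0.15 -0.8 0 -0.83 0 1;0.54 -0.15 -0.8 0 -0.83 0 1;0.54 -0.15 -0.8 0 -0.83 0 1;0.54 -0.15 -0.8 0 -0.83 0 1;0.54 -0.15 -0.8 0 -0.83 0 1;0.54 -0.15 -0.8 0 -0.83 0 1'
python3 - <<'E'
from h import *
im,C=shot('wrist','w16.png')
plan((30,97,290),0);pts('wrist',C,['catch_hinge','catch_paddle','lever_grip','lever_hinge','rubber_back','butt'])
E
```

```text
110 bed 201.1 309.5 c 255.30 dark 233.4 275.5 c 254.44
115 bed 200.9 309.9 c 255.37 dark 246.4 263.5 c 254.95
120 bed 200.5 310.0 c 255.25
125 bed 200.5 310.5 c 255.51
130 bed 200.4 310.9 c 255.61
135 bed 200.1 310.9 c 255.53
140 bed 199.9 311.5 c 255.71
145 bed 199.6 311.9 c 255.74
150 bed 199.7 311.6 c 255.63
175 bed 195.0 318.7 c 256.84
180 bed 191.1 321.1 c 256.13
185 bed 190.6 321.1 c 255.80
t: 17.4
ee_pos: [479.3, -90.3, 252.4]
orientation: [-2.717, -1.499, -0.131]
ft_force: [0.3, 0.2, 1.2]
width: 0.3
grasp_force: 0.0
now P [-105.5   28.7  251.3] F(P) [ 0.2 -0.3  1.2] t 17.45 j [-0.27  0.15  1.92  0.1   1.04  0.25]
row 0.6936 -0.3379 -0.1328 | 0.0144 -0.176 0.0067
wrist call catch_hinge 0.76 [516.7  92.7 174.8]
wrist call lever_grip 0.72 [609.8 -85.8 291.8]
wrist call lever_hinge 0.72 [640.4 -31.3 156.7]
wrist call rubber_back 0.73 [540.8 -46.2  63.4]
```

```bash
python3 -m jog '0.7 -0.34 -0.13 0 -0.176 0 1;0.7 -0.34 -0.13 0 -0.176 0 1;0.7 -0.34 -0.13 0 -0.176 0 1;0.7 -0.34 -0.13 0 -0.176 0 1;0.7 -0.34 -0.13 0 -0.176 0 1'
python3 - <<'E'
from h import *
im,C=shot('wrist','w17.png')
plan((35,97,212),0);pts('wrist',C,['catch_hinge','catch_paddle'])
E
```

```text
t: 18.25
ee_pos: [492.3, 60.9, 284.1]
orientation: [2.752, 1.514, -0.006]
ft_force: [0.3, 0.3, -0.7]
width: 0.7
grasp_force: 0.0
now P [ 28.5  98.2 283.9] F(P) [-0.2 -0.6  0.2] t 18.3 j [ 0.1   0.15  1.84 -0.    1.16  0.67]
row 0.0339 0.0063 0.3591 | -0.0028 0.0087 0.0004
wrist call catch_hinge 0.25 [535.4   1.3  66.2]
wrist call catch_paddle 0.67 [517.   93.6 218.3]
```

```bash
python3 -m jog '0.034 0.006 0.18 0 0.01 0 1;0.034 0.006 0.36 0 0.01 0 1;0.034 0.006 0.36 0 0.01 0 1;0.034 0.006 0.36 0 0.01 0 1'; python3 -m jog '0.05 0 0 0 0 0 1;0.09 0 0 0 0 0 1;0.1 0 0 0 0 0 1;0.11 0 0 0 0 0 1;0.12 0 0 0 0 0 1;0.13 0 0 0 0 0 1;0.14 0 0 0 0 0 1;0.14 0 0 0 0 0 1'
```

```text
t: 18.8
ee_pos: [496.7, 63.7, 213.0]
orientation: [-2.754, -1.508, -0.0]
ft_force: [-0.0, 0.0, 0.3]
width: 0.3
grasp_force: 0.0
t: 19.6
ee_pos: [512.2, 88.7, 213.2]
orientation: [-2.753, -1.511, -0.003]
ft_force: [0.4, -0.2, 0.2]
width: 0.7
grasp_force: 0.2
```

```bash
cat > lk.py <<'E'
from h import *
plan((85,96,210),0)
for n in ('wrist','scene','top'):
    im,C=shot(n)
    for r in pinpoint('catch_paddle',n)[:1]:
        p=Pp((C@np.r_[r['xyz'],1])[:3]);print(n,r['confidence'],p.round(1),'ang',np.arctan2(p[0]-70,p[2]-172).round(2))
E
python3 lk.py
```

```text
now P [ 63.8  96.6 213.2] F(P) [-0.  -0.4  0.2] t 19.6 j [0.15 0.27 1.86 0.   1.01 0.71]
row 0.1062 0.0031 0.0161 | 0.0002 -0.0046 -0.0015
wrist 0.9 [ 75.7  96.2 217.8] ang 0.12
scene 0.68 [ 82.7  94.9 220.7] ang 0.26
```

```bash
python3 -m jog '0.031 0.003 0.005 0 0 0 1;0.066 0.003 0.0175 0 0 0 1;0.096 0.003 0.0325 0 0 0 1;0.121 0.003 0.0475 0 0 0 1;0.146 0.003 0.065 0 0 0 1;0.146 0.003 0.065 0 0 0 1'; python3 lk.py
```

```text
t: 20.5
ee_pos: [528.6, 113.4, 199.6]
orientation: [-2.753, -1.511, -0.003]
ft_force: [0.1, -0.5, 0.7]
width: 0.6
grasp_force: 0.0
now P [ 93.5  96.  199.6] F(P) [-0.4 -0.4  0.7] t 20.5 j [0.19 0.32 1.83 0.   0.99 0.75]
row -0.0423 0.0002 -0.0519 | -0.0001 -0.0043 -0.0005
wrist 0.74 [101.5  99.4 202.9] ang 0.8
scene 0.65 [105.5  98.5 206.2] ang 0.81
```

```bash
python3 -m jog '0.0305 0 0.0315 0 0 0 1;0.05 0 0.061 0 0 0 1;0.065 0 0.093 0 0 0 1;0.0665 0 0.103 0 0 0 1;0.0665 0 0.103 0 0 0 1'; python3 lk.py
```

```text
t: 21.3
ee_pos: [535.9, 124.5, 179.6]
orientation: [-2.753, -1.511, -0.004]
ft_force: [-0.0, 0.3, 3.0]
width: 0.5
grasp_force: 1.3
now P [106.7  95.9 179.6] F(P) [0.3 0.2 3. ] t 21.3 j [0.21 0.36 1.83 0.   0.96 0.77]
row -0.1083 -0.0006 -0.1523 | 0.0005 -0.0054 -0.0012
wrist 0.97 [111.1  99.5 181.9] ang 1.34
scene 0.74 [119.4  98.5 187.4] ang 1.27
top 0.72 [ 0.4 30.8 64.5] ang -2.57
```

```bash
python3 -m jog '0 0 0.008 0 0 0 1;0 0 0.015 0 0 0 1;0 0 0.015 0 0 0 1'; python3 -m jog '0 0 0.008 0 0 0 1;0 0 0.008 0 0 0 1'
```

```text
t: 21.9
ee_pos: [536.1, 124.5, 178.3]
orientation: [-2.754, -1.51, -0.006]
ft_force: [-4.0, 0.7, 14.9]
width: 0.4
grasp_force: 7.6
t: 22.1
ee_pos: [536.3, 124.6, 177.7]
orientation: [-2.754, -1.51, -0.007]
ft_force: [-7.3, 0.3, 23.9]
width: 0.2
grasp_force: 11.6
```

```bash
python3 -m jog '0 0 -0.25 0 0 0 1;0 0 -0.5 0 0 0 1;0 0 -0.7 0 0 0 0.5;0 0 -0.7 0 0 0 -0.3;0 0 -0.7 0 0 0 -0.5'; python3 -c "
from h import *
plan((-8,-78,359),-20)"
```

```text
t: 22.6
ee_pos: [535.4, 123.8, 315.5]
orientation: [-2.754, -1.511, -0.005]
ft_force: [-0.4, -0.2, -1.3]
width: 20.8
grasp_force: 0.0
now P [105.8  95.9 315.5] F(P) [-0.4  0.2 -1.3] t 22.6 j [0.2  0.2  1.69 0.   1.24 0.77]
row -0.5677 0.8703 -0.2181 | 0.0021 -0.6729 -0.0021
```

```bash
python3 -m jog '-0.57 0.87 -0.22 0 -0.67 0 -0.6;-0.57 0.87 -0.22 0 -0.67 0 -0.6;-0.57 0.87 -0.22 0 -0.67 0 -0.6;-0.57 0.87 -0.22 0 -0.67 0 -0.6;-0.57 0.87 -0.22 0 -0.67 0 -0.6;-0.57 0.87 -0.22 0 -0.67 0 -0.6'
python3 - <<'E'
from h import *
im,C=shot('wrist','w18.png')
plan((-39,-78,273),-20);pts('wrist',C,['lever_grip','lever_hinge'])
im,C=shot('scene');pts('scene',C,['lever_grip','catch_paddle'])
E
```

```text
t: 23.2
ee_pos: [620.4, -67.5, 356.6]
orientation: [2.58, 1.412, -0.458]
ft_force: [-0.0, 0.9, -0.4]
width: 68.3
grasp_force: 0.0
now P [ -9.1 -77.3 356.8] F(P) [ 0.1 -0.7 -0. ] t 23.25 j [ 0.02  0.4   1.37 -0.29  1.57  0.62]
row 0.0029 0.005 0.4447 | -0.0068 0.0012 -0.0025
wrist call lever_grip 0.8 [609.2 -85.1 291.7]
wrist call lever_hinge 0.94 [641.2 -34.5 156.9]
scene call lever_grip 0.56 [605.6 -80.5 290.5]
scene call catch_paddle 0.38 [538.4 134.2 186.3]
```

```bash
python3 -m jog '0.003 0.004 0.2 0 0 0 -0.6;0.003 0.004 0.4 0 0 0 -0.6;0.003 0.004 0.445 0 0 0 -0.6;0.003 0.004 0.445 0 0 0 -0.6;0.003 0.004 0.445 0 0 0 1;0.003 0.004 0.445 0 0 0 1;0.003 0.004 0.445 0 0 0 1;0.003 0.004 0.445 0 0 0 1'; python3 -m jog '0 0 0 0 0 0 1;0 0 0 0 0 0 1;0 0 0 0 0 0 1'
```

```text
t: 24.3
ee_pos: [606.0, -91.2, 276.0]
orientation: [2.577, 1.414, -0.451]
ft_force: [-0.2, -0.5, -0.3]
width: 41.7
grasp_force: 0.0
t: 24.6
ee_pos: [605.1, -91.2, 275.2]
orientation: [2.578, 1.414, -0.454]
ft_force: [-1.4, 1.5, 2.0]
width: 25.2
grasp_force: 30.0
```

```bash
cat > arc.py <<'E'
from h import *
import sys
def rows(ths,phis,R0=150,d=18):
    o=get_obs();M=R.from_rotvec(o['orientation']).as_matrix();p=Pp(o['ee_pos'])
    print('now P',p.round(1),o['t'],'F',(PM().T@o['ft_force']).round(1),o['width'],o['qpos'].round(2))
    for th,f in zip(ths,phis):
        a=np.radians(65)-th;f=np.radians(f)
        w=O+PM()@np.array([31-R0*np.cos(a)+d*np.sin(f),-78.2,155+R0*np.sin(a)-d*np.cos(f)])
        G=PM()@np.array([[np.cos(f),0,np.sin(f)],[0,-1,0],[np.sin(f),0,-np.cos(f)]])
        s=M.T@(w-o['ee_pos'])/200;r=R.from_matrix(M.T@G).as_rotvec()/np.radians(30)
        print(th,f.round(2),*s.round(3),*r.round(3),1)
rows(eval(sys.argv[1]),eval(sys.argv[2]))
E
python3 arc.py '[.0,.1,.2,.3,.4,.5,.6,.7,.8]' '[-20,-19,-17.5,-16,-14,-12,-10,-8,-6]'
```

```text
now P [-38.2 -78.3 275.2] 24.6 F [0.6 2.  2. ] 25.199373825323253 [-0.02  0.44  1.5  -0.3   1.4   0.63]
0.0 -0.35 0.0 -0.001 0.006 -0.002 -0.001 -0.002 1
0.1 -0.33 -0.049 -0.0 0.062 -0.002 0.032 -0.002 1
0.2 -0.31 -0.091 -0.0 0.122 -0.002 0.082 -0.002 1
0.3 -0.28 -0.127 -0.0 0.186 -0.002 0.132 -0.002 1
0.4 -0.24 -0.155 -0.0 0.254 -0.002 0.199 -0.002 1
0.5 -0.21 -0.177 -0.0 0.324 -0.002 0.265 -0.002 1
0.6 -0.17 -0.191 -0.0 0.397 -0.002 0.332 -0.002 1
0.7 -0.14 -0.198 0.0 0.47 -0.002 0.399 -0.002 1
0.8 -0.1 -0.198 0.0 0.545 -0.002 0.465 -0.002 1
```

```bash
python3 -m jog '-0.049 0 0.062 0 0.032 0 1;-0.091 0 0.122 0 0.082 0 1;-0.127 0 0.186 0 0.132 0 1;-0.155 0 0.254 0 0.2 0 1;-0.155 0 0.254 0 0.2 0 1'; python3 arc.py '[.5,.6,.7,.8,.9,1.0,1.1,1.2,1.25]' '[-12,-10,-8,-6,-5,-3,-2,0,0]'
```

```text
t: 25.1
ee_pos: [579.9, -131.7, 237.7]
orientation: [2.638, 1.444, -0.322]
ft_force: [-1.1, 2.0, 4.1]
width: 25.3
grasp_force: 30.0
now P [-85.8 -78.7 237.7] 25.1 F [1.1 2.  4.1] 25.303595372953623 [-0.13  0.41  1.62 -0.23  1.23  0.53]
0.5 -0.21 -0.024 -0.003 0.065 -0.0 0.064 -0.005 1
0.6 -0.17 -0.046 -0.002 0.135 -0.0 0.131 -0.005 1
0.7 -0.14 -0.061 -0.002 0.208 -0.0 0.197 -0.005 1
0.8 -0.1 -0.068 -0.002 0.282 -0.0 0.264 -0.005 1
0.9 -0.09 -0.07 -0.002 0.356 -0.0 0.297 -0.005 1
1.0 -0.05 -0.062 -0.002 0.431 0.0 0.364 -0.005 1
1.1 -0.03 -0.049 -0.002 0.504 0.0 0.397 -0.005 1
1.2 0.0 -0.027 -0.002 0.576 0.0 0.464 -0.005 1
1.25 0.0 -0.014 -0.002 0.612 0.0 0.464 -0.005 1
```

Lever follows and is past the catch's block. Carry on.

```bash
python3 -m jog '-0.024 0 0.065 0 0.064 0 1;-0.046 0 0.135 0 0.13 0 1;-0.061 0 0.208 0 0.197 0 1;-0.068 0 0.282 0 0.264 0 1;-0.07 0 0.356 0 0.297 0 1;-0.062 0 0.431 0 0.364 0 1;-0.049 0 0.504 0 0.397 0 1;-0.049 0 0.504 0 0.397 0 1'; python3 arc.py '[1.1,1.15,1.2,1.23,1.25,1.27,1.29]' '[-2,-1,0,0,0,0,0]'
```

```text
t: 25.9
ee_pos: [562.4, -159.9, 142.2]
orientation: [2.738, 1.502, -0.05]
ft_force: [-3.9, -2.3, 11.0]
width: 25.6
grasp_force: 30.0
now P [-119.   -79.1  142.2] 25.9 F [-4.   2.1 11. ] 25.636425318345164 [-0.28  0.46  1.76 -0.04  0.93  0.32]
1.1 -0.03 -0.002 -0.004 0.0 -0.0 0.004 -0.002 1
1.15 -0.02 0.0 -0.005 0.038 -0.0 0.037 -0.002 1
1.2 0.0 0.005 -0.005 0.075 -0.0 0.07 -0.002 1
1.23 0.0 0.007 -0.005 0.097 -0.0 0.07 -0.002 1
1.25 0.0 0.009 -0.005 0.112 -0.0 0.07 -0.002 1
1.27 0.0 0.012 -0.005 0.127 -0.0 0.07 -0.002 1
1.29 0.0 0.014 -0.005 0.142 -0.0 0.07 -0.002 1
```

```bash
python3 -m jog '0 0 0.038 0 0.037 0 1;0.005 0 0.075 0 0.07 0 1;0.007 0 0.097 0 0.07 0 1;0.009 0 0.112 0 0.07 0 1;0.009 0 0.112 0 0.07 0 1'; python3 arc.py '[1.2,1.23,1.25,1.27,1.29]' '[0,0,0,0,0]'
```

```text
t: 26.4
ee_pos: [563.1, -158.9, 121.0]
orientation: [2.753, 1.512, -0.001]
ft_force: [-6.1, -2.8, 12.0]
width: 25.0
grasp_force: 30.0
now P [-117.8  -79.2  121. ] 26.4 F [-5.7  3.6 12. ] 24.957372324913166 [-0.29  0.49  1.78 -0.    0.87  0.27]
1.2 0.0 -0.004 -0.005 -0.031 0.001 0.002 0.0 1
1.23 0.0 -0.003 -0.005 -0.008 0.001 0.002 0.0 1
1.25 0.0 -0.001 -0.005 0.007 0.001 0.002 0.0 1
1.27 0.0 0.001 -0.005 0.021 0.001 0.002 0.0 1
1.29 0.0 0.003 -0.005 0.036 0.001 0.002 0.0 1
```

```bash
python3 -m jog '0.001 0 0.01 0 0 0 1;0.002 0 0.02 0 0 0 1;0.002 0 0.02 0 0 0 1'; python3 -m jog '0 0 0.01 0 0 0 1;0 0 0.01 0 0 0 1;0 0 0.01 0 0 0 1'
python3 - <<'E'
from h import *
for n in ('scene','wrist','top'):
    im,C=shot(n,n+'_e.png')
    for t in ('lever_grip','pad','catch_paddle'):
        for r in pinpoint(t,n)[:1]: print(n,t,round(r['confidence'],2),Pp((C@np.r_[r['xyz'],1])[:3]).round(1))
E
```

```text
t: 26.7
ee_pos: [563.3, -158.5, 117.3]
orientation: [2.753, 1.512, -0.001]
ft_force: [-6.5, -3.5, 13.6]
width: 25.5
grasp_force: 30.0
t: 27.0
ee_pos: [563.4, -158.4, 115.4]
orientation: [2.753, 1.512, -0.001]
ft_force: [-7.3, -2.7, 13.2]
width: 25.6
grasp_force: 30.0
scene lever_grip 0.42 [-116.8  -77.6  139.3]
scene catch_paddle 0.65 [117.8  95.4 185.6]
wrist lever_grip 0.61 [-117.   -82.6  139.5]
top pad 0.29 [ 2.5 -0.6 -0.4]
top catch_paddle 0.63 [3.085e+02 1.322e+02 2.000e-01]
```

```bash
python3 -m jog '0 0 0.01 0 0 0 1;0 0 0.02 0 0 0 1;0 0 0.02 0 0 0 1'
python3 - <<'E'
from h import *
for k in range(3):
  for n in ('scene','wrist'):
    im,C=shot(n,n+'_f.png')
    for t in ('lever_grip',):
        for r in pinpoint(t,n)[:1]: print(n,t,round(r['confidence'],2),Pp((C@np.r_[r['xyz'],1])[:3]).round(1))
E
```

```text
t: 27.9
ee_pos: [563.7, -158.2, 112.9]
orientation: [2.753, 1.512, 0.0]
ft_force: [-10.0, 2.0, 26.6]
width: 25.3
grasp_force: 30.0
scene lever_grip 0.5 [-118.4  -77.3  142.5]
wrist lever_grip 0.97 [-116.7  -77.4  138.6]
scene lever_grip 0.61 [-117.2  -78.7  141.3]
wrist lever_grip 0.76 [-116.7  -80.7  139.4]
scene lever_grip 0.43 [-116.4  -76.2  140.3]
wrist lever_grip 0.79 [-117.4  -81.9  139.6]
```

```bash
python3 -m jog '0 0 0.005 0 0 0 1;0 0 0.005 0 0 0 1;0 0 0.005 0 0 0 1;0 0 0.005 0 0 0 1;0 0 0.005 0 0 0 1;0 0 0.005 0 0 0 1'
python3 - <<'E'
from h import *
a=get_image('scene')[150:270,200:350,::-1];b=get_image('wrist')[:,:,::-1]
cv2.imwrite('pics/fin.png',np.hstack([cv2.resize(a,(400,320),interpolation=2),cv2.resize(b,(400,320))]))
print(get_obs()['ee_pos'],get_obs()['ft_force'])
E
```

```text
t: 29.1
ee_pos: [563.8, -158.2, 112.7]
orientation: [2.752, 1.512, 0.001]
ft_force: [-11.4, 1.3, 31.6]
width: 25.3
grasp_force: 30.0
[ 563.78244705 -158.16871801  112.63806083] [-11.65888257   0.35140794  31.37933278]
```

View pics/fin.png

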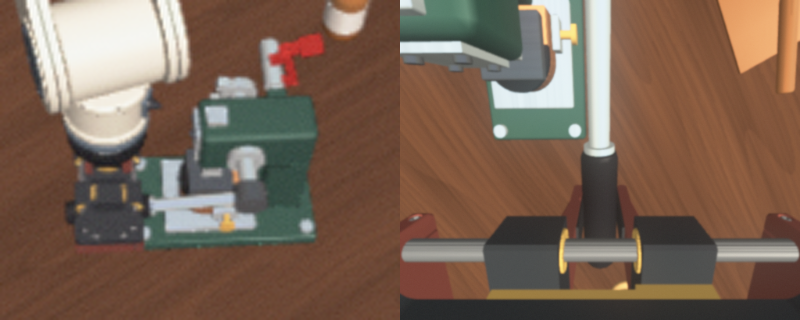

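```bash
python3 -c "
from workcell import *
print(close_job())"
```

```text
the job is handed in; nothing more can be done
None
```

The job is handed in: the rubber is flush against the leather (about 0.6 mm off centre by my measurement), the catch is flipped back to its stop, and the gripper is holding the lever down at its stop, after about 29 s. The fingertips turned out about 24 mm shorter than stated, so the first pushes passed over the rubber and pressed on the heel or rubber with about 22 N; later checks showed no effect.

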